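# Snap an LED light home into a turned lamp base

### The arm

A 7-joint arm with a two-finger parallel gripper is mounted at the origin on a cart in front of the work surface, level with it; the furniture and walls round the work are solid. World frame = base frame: x ahead of the robot, y to its left, z up, the work surface at z = 0. Lengths are in m, angles in rad, forces in N, time in s.
With the tool pointing down it reaches from about 0.425 to 0.925 m from the base axis. Payload 6.8 kg.
Tool frame: the origin (TCP) lies on the centre line of the jaws, within the pads' length; the fingertips stand ahead of it and the grasp point (between the pads) lies 11 mm behind it (r.tcp_to_tips is the z of the fingertips in the tool frame, in m); z points along the fingers, y is the line along which they close (so a half turn about z gives the same grasp; the last joint's range is limited). The gripper opens to 85 mm and grips with 20 to 120 N. Pads are 22 mm wide; open, the fingers measure 114 mm over their backs; the gripper's body (76 mm by 85 mm) begins 54 mm behind the grasp point. The pads swing forward as they close: fully open they stand 13 mm farther back than shut.
Start: joints at [1.081, 0.477, 0.022, 1.555, -0.011, 1.109, -0.083], TCP at [0.252, -0.626, 0.239] pointing down, gripper open.
Joint ranges: [-2.96, 2.96], [-0.34, 2.1], [-1.41, 1.46], [0.24, 2.44], [-1.37, 4.51], [0.17, 1.92], [-2.96, 2.96]. Speed limits (rad/s): [2.39, 2.39, 3.14, 3.14, 3.14, 3.14, 3.14].

### API

Orientations are given as a rotation vector (axis times angle).
In Python, from bench import r, optics gives the robot as it stands.
- The arm moves only by the shell command python3 -m creep 'ROWS' [FORCE]. ROWS is a JSON object whose one key "rows" holds a list of rows, each a list of 7 numbers: the shift along the tool's x, y, z in units of 25 mm (1.0 is 25 mm), then the turn, a rotation vector about the tool's x, y, z in units of 8 degrees (1.0 is 8 degrees), then the finger opening in mm, from 0 to 85.4. A call has 1 to 10 rows; each row is the pose to reach, as a shift and turn from the pose commanded when the call began, along the tool's axes at that moment; what a row does not reach only later rows make up. A row lasts 1/8 s, in which the tool goes at most 62.5 mm and 10.7 degrees, less where a joint would pass 70% of its speed; a pose out of reach is approached as far as the arm can. A call with a gripper value outside its range is refused whole. The fingers move at their own pace and stop on an object; FORCE is the grip in N (left out, the last holds). Time passes only in rows, so rows that repeat a pose let the fingers close. It gives the time, the measured TCP pose, the force, the opening and the grip force at its end, in the units of the state.
- r.get_obs(): the state, without advancing time (a new reading comes with each control period).
- optics.grab_frame(name): name is "scene" or "side" or "wrist"; returns a dict with "color" (384x512x3 uint8, blue, green, red), "K" (3x3 intrinsics, pixels), "R" (3x3) and "t" (3): a world point X has camera coordinates R X + t. Camera axes: x right, y down, z forward; pixel columns grow to the right and rows downward; lengths in m; the calibration is good to about 2 mm. A picture is of the moment at which its call begins. There is no depth.
- r.hand_in(): hands the job in; it is judged then, once.
The state is a dict: "clock": time; "joints": joint angles; "qvel": joint speeds; "tau": joint torques, N m; "tcp_pos": TCP position; "orientation": TCP orientation; "contact_force": force on the tool from outside, world axes, zero at the start; "moment": the same for the moment, N m; "grip_width": finger opening in m; "gripper_force": force on a finger pad.
Only numpy, scipy, OpenCV 4.12 (cv2) and the standard library are available. Lean on these libraries where they do the work, as an engineer would, in place of code of your own. Each camera call takes 0.05 s, during which the arm holds its last target. There are 200 camera calls.

### The job

Take the seating tool from its cork pad, set its cup squarely over the LED light that stands proud in the lamp base, and press straight down until the light clicks home with its metal flange flush all round. Do not touch the light with the fingers. Then stand the tool back upright on its cork pad, let go, and leave the other things on the bench as they are.

Things in the scene. Friction and masses are not known exactly. Their poses are not given: they have to be found in the camera images.
- lamp_base: dark stained, round turned wooden lamp base (126 mm across at its widest, neck 95 mm, with a pale inlaid band) held between four dowels on a 130 mm square plywood board, fixed to the bench. Origin: centre of the board's underside on the bench, z up. Its top, with a round aluminium-lined socket of 64 mm bore, is 70 mm above the bench, centred over the origin.
- socket_seat (a point): centre of the lamp base's top face, 70 mm above the bench: the plane on which the light's flange lands when the light is home
- light: loose round snap-in LED light, 70 g, starting upright but proud in the socket: black barrel 24 mm long with a retaining bead (60 mm across), above it an aluminium flange 73 mm across and 4 mm thick, in the middle an opal white dome 44 mm across standing 9 mm above the flange. Origin: centre of the barrel's underside, z up. Another such light lies in a tray at the back: a spare.
- light_flange (a point): centre of the underside of the light's flange, 24 mm above the light's origin. At the start the bead rests on three sprung noses in the bore and this point is about 10.5 mm above socket_seat. Pressed squarely it gives way at about 7 to 12 N after some 2 to 4 mm, snaps past the noses and comes to rest level with socket_seat (flange top 74 mm above the bench), and stays.
- seating_tool: loose seating tool, about 200 g, 89 mm high, standing cup down on the cork pad: dark blue cup-shaped head 68 mm across, 26 mm high, with a ring-shaped face below (outer diameter 68 mm, inner 52 mm, hollow 16 mm deep: it bears on the light's flange and clears the dome), brass ferrule, round pale wooden handle. Origin: centre of the ring face, z up along the handle.
- cork_pad: round cork pad, 120 mm across and 6 mm thick, fixed to the bench: the tool's place. Origin: centre of its underside on the bench. A shelf board overhangs the back of the bench, its front edge about 80 mm or more behind the work places and 390 mm above the bench: keep hand and wrist in front of it.
- spool: bystander: loose wooden spool of pale thread, 38 mm across, 42 mm high, between the two work places; origin at the centre of its underside
- wood_disc: bystander: loose pale turned wooden disc, 52 mm across, 18 mm high, near the bench's front edge; origin at the centre of its underside
- cup: bystander: loose white cup, 72 mm across, 52 mm high, at the back; origin at the centre of its underside
- tool_handle (a point): middle of the tool's handle, on its axis, 54 mm above the ring face: the place to grip from above. The handle is 30 mm in diameter from 32 to 75 mm above the face, 33 mm at its top end; the head's flat shoulder is 26 mm above the face.

How it is judged:
On the way, in this order (a step that is already met when the one before it is completed fails the run):
1. the tool is held upright over the light, centred within 10 mm, while the light still stands proud (contact force between the fingers and seating_tool above 2 N and horizontal distance between seating_tool and light_flange below 0.01 m and angle between seating_tool's own z axis and vertical below 0.15 rad and z of light_flange in the frame of socket_seat above 0.006 m), for 0.05 s.
2. the light is pressed home by the tool: flange within 2 mm of the seat and square within 0.04 rad, the held tool still over it (face within 12 mm of the flange) (contact force between the fingers and seating_tool above 2 N and distance between seating_tool and light_flange below 0.012 m and z of light_flange in the frame of socket_seat below 0.002 m and angle between the z axis of light and the z axis of socket_seat, either way round below 0.04 rad), for 0.05 s.
At the end, for the whole second after the job is handed in: The light is snapped home in the lamp base (flange within 2 mm of the base's top, square within 0.04 rad), and the released tool stands upright, cup down and at rest, on its cork pad (its axis within 28 mm of the pad's centre) (z of light_flange in the frame of socket_seat below 0.002 m and horizontal distance between light_flange and socket_seat below 0.004 m and angle between the z axis of light and the z axis of socket_seat, either way round below 0.04 rad and angle between light's own z axis and vertical below 0.1 rad and horizontal distance between seating_tool and cork_pad below 0.028 m and z of seating_tool in the frame of cork_pad below 0.01 m and angle between seating_tool's own z axis and vertical below 0.08 rad and contact force between the fingers and seating_tool below 0.2 N and linear speed of each of seating_tool, light below 0.02 m/s); the robot touches nothing.
It fails at once if the gripper or arm pushes on the light itself (contact force between any of the fingers, the arm and light above 1 N).
It fails at once if a bystander (spool, wooden disc, cup) is moved by more than 25 mm (distance of any of spool, wood_disc, cup from where it was at the start of the episode above 0.025 m).
It also fails if it takes over 48 s, if anything falls off the work surface, if the arm or the gripper's body presses on something with over 40 N, if the wrist force passes 120 N, or if a joint passes its speed limit or range.

## Working session

There is one attempt and no reset: what is moved stays moved. The work goes in short steps, Python scripts to look and compute and a shell command to move; the robot and the scene stay as the last step left them, time stands still between calls to the robot, and variables do not carry over. Pictures are saved under pics/ and viewed, at most 10 in all, crops included, and the job is handed in when it is done.

```bash
ls; mkdir -p pics
python3 - <<'E'
from bench import r, optics
import cv2,numpy as np,pickle
F={}
for n in("scene","side","wrist"):
    F[n]=optics.grab_frame(n); 
    print(n,F[n]["K"].round(1).tolist(),F[n]["R"].round(3).tolist(),F[n]["t"].round(3).tolist())
pickle.dump(F,open("f0.pkl","wb"))
cv2.imwrite("pics/scene0.png",F["scene"]["color"]);cv2.imwrite("pics/side0.png",F["side"]["color"]);cv2.imwrite("pics/wrist0.png",F["wrist"]["color"])
o=r.get_obs();print({k:np.round(v,3).tolist() for k,v in o.items()},r.tcp_to_tips)
E
```

```text
pics
scene [[482.5, 0.0, 262.2], [0.0, 482.5, 188.8], [0.0, 0.0, 1.0]] [[-0.624, -0.781, 0.023], [-0.333, 0.239, -0.912], [0.707, -0.577, -0.41]] [0.273, 0.277, 0.529]
side [[395.2, 0.0, 252.5], [0.0, 395.2, 195.4], [0.0, 0.0, 1.0]] [[1.0, 0.006, 0.008], [0.01, -0.686, -0.727], [0.001, 0.727, -0.686]] [-0.57, -0.012, 1.002]
wrist [[298.7, 0.0, 258.6], [0.0, 298.7, 193.8], [0.0, 0.0, 1.0]] [[0.373, -0.928, -0.002], [-0.895, -0.36, 0.265], [-0.247, -0.097, -0.964]] [-0.674, -0.033, 0.378]
{'clock': 0.15, 'joints': [1.081, 0.478, 0.022, 1.556, -0.012, 1.109, -0.083], 'qvel': [0.0, -0.002, -0.0, -0.003, -0.002, 0.0, 0.002], 'tau': [0.002, -59.693, 1.61, -28.149, 0.013, 0.006, 0.0], 'tcp_pos': [0.251, -0.626, 0.239], 'orientation': [-3.083, -0.596, 0.001], 'contact_force': [0.198, -0.608, 0.426], 'moment': [-0.018, 0.028, -0.035], 'gripper_force': 0.0, 'grip_width': 0.085} 0.008
```

View pics/scene0.png

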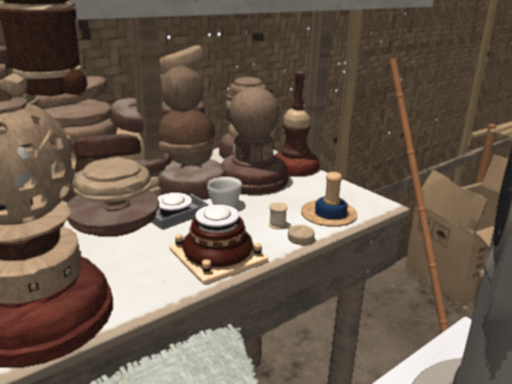

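View pics/side0.png

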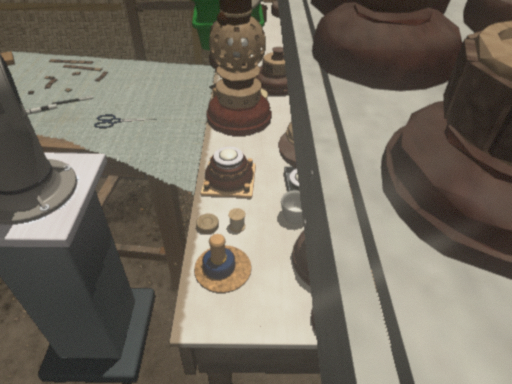

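Scene: tool's blue head is at about (331,208) with its handle top at (333,175), and the light is at (217,216). Side: tool head at (218,264) with handle top at (217,240), and the light at (229,157). Spool and disc lie between them. Next I'll segment and triangulate.

```bash
cat > h.py <<'E'
import cv2,numpy as np
def tri(fs,ps):
    P=[f["K"]@np.c_[f["R"],f["t"]] for f in fs]
    X=cv2.triangulatePoints(P[0],P[1],np.float64(ps[0]).reshape(2,1),np.float64(ps[1]).reshape(2,1))
    return (X[:3]/X[3]).ravel()
def proj(f,X):
    c=f["K"]@(f["R"]@np.array(X,float)+f["t"]); return c[:2]/c[2]
def ray(f,p,z):
    d=f["R"].T@np.linalg.inv(f["K"])@np.array([p[0],p[1],1.]); c=-f["R"].T@f["t"]
    return c+d*(z-c[2])/d[2]
def blob(m,near):
    n,l,s,c=cv2.connectedComponentsWithStats(m.astype(np.uint8))
    k=[i for i in range(1,n) if s[i,4]>8]
    i=min(k,key=lambda i:np.hypot(*(c[i]-near))); return (l==i).astype(np.uint8),s[i],c[i]
E
python3 - <<'E'
import pickle,cv2,numpy as np
from h import *
F=pickle.load(open("f0.pkl","rb"))
roi={"scene":{"tool":(300,165,64,64),"light":(185,198,64,64)},"side":{"tool":(190,228,64,64),"light":(198,138,64,64)}}
rows=[]
for n in("scene","side"):
    im=F[n]["color"];hsv=cv2.cvtColor(im,cv2.COLOR_BGR2HSV)
    rr=[]
    for k,(x,y,w,h) in roi[n].items():
        rr.append(cv2.resize(im[y:y+h-16,x:x+w],None,fx=6,fy=6,interpolation=cv2.INTER_NEAREST))
    rows.append(np.hstack(rr))
    b,s,c=blob(cv2.inRange(hsv,(100,110,30),(130,255,255)),{"scene":(331,208),"side":(218,264)}[n])
    print(n,"blue",s,c)
    p={"scene":(333,180),"side":(217,242)}[n]; print(hsv[p[1],p[0]],im[p[1],p[0]])
cv2.imwrite("pics/crop0.png",np.vstack(rows))
E
```

```text
scene blue [317 199  29  19 387] [330.81912145 209.62015504]
[ 15 105 143] [ 84 113 143]Traceback (most recent call last):
  File "<stdin>", line 12, in <module>
  File "h.py", line 14, in blob
    i=min(k,key=lambda i:np.hypot(*(c[i]-near))); return (l==i).astype(np.uint8),s[i],c[i]
ValueError: min() iterable argument is empty
```

Run:
```python
import pickle,cv2,numpy as np
F=pickle.load(open("f0.pkl","rb"))
roi={"scene":((300,165),(185,198)),"side":((190,228),(198,138))}
rows=[]
for n in roi:
    im=F[n]["color"]
    rows.append(np.hstack([cv2.resize(im[y:y+48,x:x+64],None,fx=6,fy=6,interpolation=cv2.INTER_NEAREST) for x,y in roi[n]]))
    hsv=cv2.cvtColor(im,cv2.COLOR_BGR2HSV)
    for p in {"scene":((333,180),(331,210),(217,214),(310,218)),"side":((217,242),(217,270),(229,155),(200,270))}[n]: print(n,p,hsv[p[1],p[0]])
cv2.imwrite("pics/crop0.png",np.vstack(rows))
```

```text
scene (333, 180) [ 15 105 143]
scene (331, 210) [107 156  67]
scene (217, 214) [ 30   2 254]
scene (310, 218) [ 15 114 217]
side (217, 242) [ 15 113 210]
side (217, 270) [109  59  91]
side (229, 155) [ 32  15 232]
side (200, 270) [ 16 115 182]
```

View pics/crop0.png

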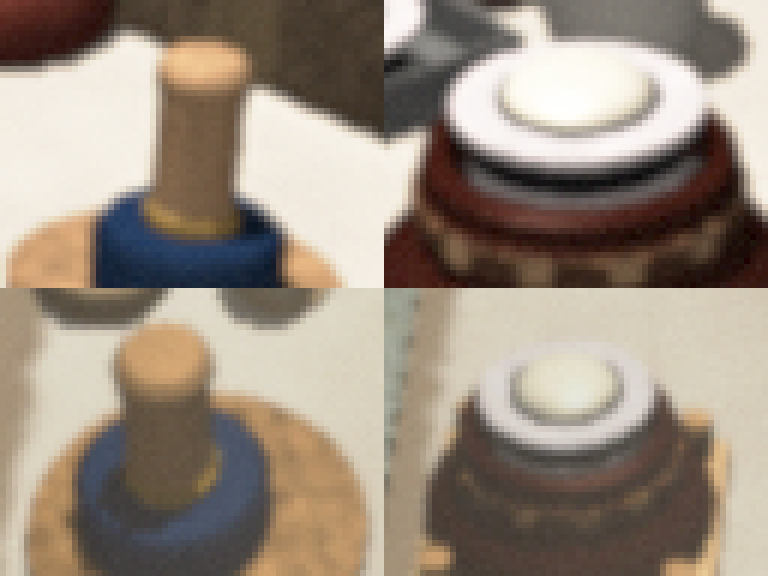

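Crops: handle top is centred at scene (333.8,175.3) and side (216.7,239.3), and the flange at scene (216.8,214.7) and side (228,155.3). The light visibly stands proud. I'll triangulate those and fit an ellipse to the pad.

Run:
```python
import pickle
from h import *
F=pickle.load(open("f0.pkl","rb"));A,B=F["scene"],F["side"]
print("handle top",tri((A,B),((333.8,175.3),(216.7,239.3))))
print("flange",tri((A,B),((216.8,214.7),(228,155.3))))
C=[]
for f,near,bx in((A,(331,212),(295,190,365,230)),(B,(222,270),(185,235,262,300))):
    hsv=cv2.cvtColor(f["color"],cv2.COLOR_BGR2HSV)
    m=cv2.inRange(hsv,(8,85,120),(22,255,255))|cv2.inRange(hsv,(98,50,20),(130,255,255))
    k=np.zeros_like(m);k[bx[1]:bx[3],bx[0]:bx[2]]=1
    b,s,c=blob(m*k,near)
    ct=max(cv2.findContours(b,0,1)[0],key=len); h=cv2.convexHull(ct).reshape(-1,2).astype(float)
    # cast the outline on the plane z=6 mm, circle fit of pad edge
    W=np.array([ray(f,p,.006)[:2] for p in ct.reshape(-1,2)])
    c0=np.median(W,0)
    for it in range(8):
        S=np.linalg.lstsq(np.c_[2*W,np.ones(len(W))],(W**2).sum(1),rcond=None)[0]
        d=np.hypot(*(W-S[:2]).T);R=np.sqrt(S[2]+S[:2]@S[:2]);W=W[abs(d-R)<max(.004,.02-.003*it)]
    print("pad",s,S[:2],R,len(W)); C.append(S[:2])
    e=cv2.fitEllipse(h.astype(np.float32)); print(e[0])
    for n,z in(("pad",0.006),):pass
for f,p,z in((A,(333.8,175.3),.095),(B,(216.7,239.3),.095),(A,(216.8,214.7),.0845),(B,(228,155.3),.0845)): print(ray(f,p,z))
```

```text
handle top [ 0.4998146  -0.23195672  0.09069632]
flange [0.50763491 0.0469551  0.08234813]
pad [ 302  190   55   36 1088] [ 0.50328502 -0.23082516] 0.05761498306678788 102
(328.6903381347656, 208.53086853027344)
pad [ 195  246   56   46 1123] [ 0.50846819 -0.23609328] 0.05760364263587786 134
(222.28512573242188, 268.6300964355469)
[ 0.49172659 -0.22393615  0.095     ]
[ 0.50115575 -0.23469981  0.095     ]
[0.50318745 0.04932051 0.0845    ]
[0.5084023  0.04525018 0.0845    ]
```

```bash
python3 -m creep '{"rows":[[1.5,-1.1,0.2,0,0,0,85],[3.4,-2.4,0.4,0,0,0,85],[5.3,-3.8,0.7,0,0,0,85],[7.2,-5.2,0.9,0,0,0,85],[9.1,-6.6,1.2,0,0,0,85],[11,-7.9,1.5,0,0,0,85],[12.7,-9.2,1.7,0,0,0,85],[14.1,-10.2,1.9,0,0,0,85],[15.1,-10.9,2,0,0,0,85],[15.1,-10.9,2,0,0,0,85]]}' 40
cat >> h.py <<'E'
def snap(name,png=None):
    from bench import optics
    f=optics.grab_frame(name)
    if png: cv2.imwrite("pics/"+png,f["color"])
    return f
E
python3 - <<'E'
from h import *;import pickle
from bench import r
f=snap("wrist","w1.png");pickle.dump(f,open("w1.pkl","wb"))
o=r.get_obs();print(o["tcp_pos"],o["orientation"],o["clock"])
print(proj(f,(.5,-.232,.095)),proj(f,(.506,-.235,.006)))
E
```

```text
clock: 1.4
tcp_pos: [0.5016, -0.2299, 0.1889]
orientation: [-3.082, -0.604, -0.0]
contact_force: [0.3, -1.0, -1.1]
grip_width: 0.0849
gripper_force: 0.0
[ 0.50051642 -0.23197248  0.18902234] [-3.08344264e+00 -5.99571764e-01  8.44974772e-04] 1.45
[259.93273832 203.50369667] [264.3784307  175.20926798]
```

View pics/w1.png

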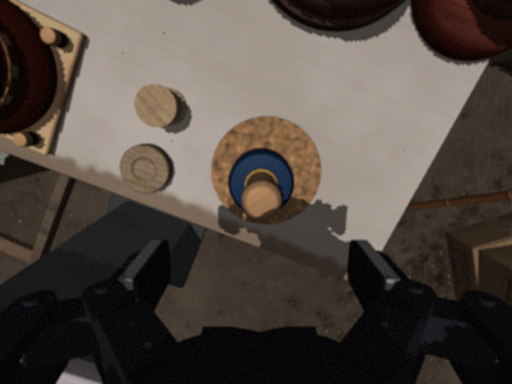

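Wrist view: handle top at (262,198), blue head around (261,181), cork pad around (266,170). The spool (157,105) and disc (145,168) are well clear. Measuring these precisely.

```bash
cat >> h.py <<'E'
def circ(W,tol=.004):
    for it in range(10):
        S=np.linalg.lstsq(np.c_[2*W,np.ones(len(W))],(W**2).sum(1),rcond=None)[0]
        R=np.sqrt(S[2]+S[:2]@S[:2]);d=abs(np.hypot(*(W-S[:2]).T)-R);W=W[d<max(tol,np.quantile(d,.9))]
    return S[:2],R
def outline(b): return max(cv2.findContours(b,0,1)[0],key=len).reshape(-1,2).astype(float)
E
python3 - <<'E'
from h import *;import pickle
f=pickle.load(open("w1.pkl","rb"));F=pickle.load(open("f0.pkl","rb"))
hsv=cv2.cvtColor(f["color"],cv2.COLOR_BGR2HSV)
for p in((262,198),(240,190),(225,180),(300,170),(262,220)):print(p,hsv[p[1],p[0]])
blue,s,c=blob(cv2.inRange(hsv,(100,120,30),(130,255,255)),(261,181));print("blue",s)
W=cv2.convexHull(outline(blue).astype(np.float32)).reshape(-1,2)
print("head z.032",circ(np.array([ray(f,p,.032)[:2] for p in W])))
cork=cv2.inRange(hsv,(8,70,60),(25,255,255));k=np.zeros_like(cork);k[105:235,200:330]=1
b,s,c=blob(cork*k,(266,165));print("cork",s)
h=cv2.convexHull(outline(b).astype(np.float32)).reshape(-1,2)
h=h[h[:,1]<205]
print("pad z.006",circ(np.array([ray(f,p,.006)[:2] for p in h])))
top,s,c=blob(cv2.inRange(hsv,(8,70,150),(25,255,255))*k,(262,198))
print("top",s,c)
g=cv2.GaussianBlur(f["color"],(3,3),0)
cv2.imwrite("pics/c1.png",cv2.resize(f["color"][140:230,200:330],None,fx=6,fy=6,interpolation=2))
pt=(262,198)
print(ray(f,pt,.095), tri((f,F["side"]),(pt,(216.7,239.3))),tri((f,F["scene"]),(pt,(333.8,175.3))))
E
```

```text
(262, 198) [ 15 118 160]
(240, 190) [107 152  72]
(225, 180) [ 14 125 149]
(300, 170) [ 15 128 118]
(262, 220) [ 11 120  51]
blue [ 230  150   63   57 1571]
head z.032 (array([ 0.50309087, -0.23168414]), np.float64(0.03164472588753869))
cork [ 211  116  110   96 5121]
pad z.006 (array([ 0.5091307 , -0.23539416]), np.float64(0.05901441500419034))
top [246 186  30  29 634] [259.99684543 199.38485804]
[ 0.50484279 -0.23178889  0.095     ] [ 0.50184669 -0.23198892  0.09132619] [ 0.50175916 -0.23406674  0.08898294]
```

View pics/c1.png

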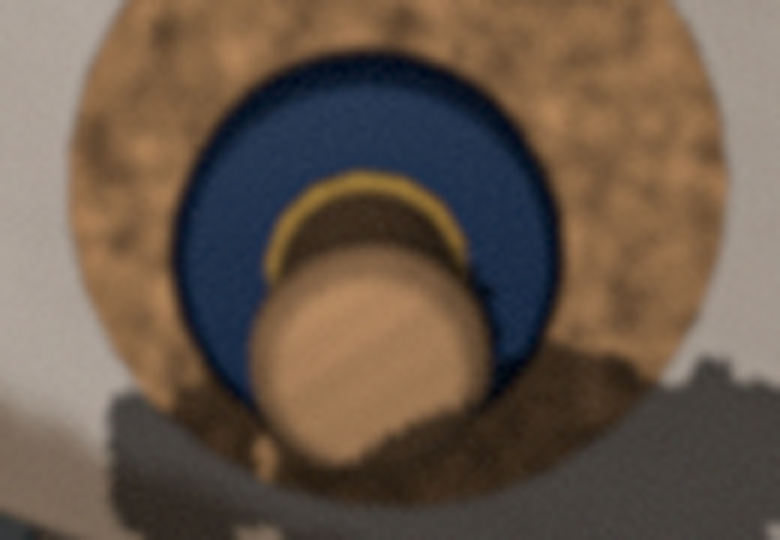

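Top centre refined to about (262,200), which puts the tool axis at about (0.503,-0.232) and the pad centre at (0.508,-0.235). The two-view top height is about 0.091, against 0.095 nominal. Descending and gripping.

```bash
python3 -m creep '{"rows":[[0.1,0.04,0.8,0,0,0,85],[0.1,0.04,2,0,0,0,85],[0.1,0.04,3.2,0,0,0,85],[0.1,0.04,4.3,0,0,0,85],[0.1,0.04,5.1,0,0,0,85],[0.1,0.04,5.5,0,0,0,85],[0.1,0.04,5.5,0,0,0,85],[0.1,0.04,5.5,0,0,0,60]]}' 60
python3 -m creep '{"rows":[[0,0,0,0,0,0,45],[0,0,0,0,0,0,36],[0,0,0,0,0,0,30],[0,0,0,0,0,0,20],[0,0,0,0,0,0,20],[0,0,0,0,0,0,20],[0,0,0,0,0,0,20]]}' 60
```

```text
clock: 2.45
tcp_pos: [0.5034, -0.2335, 0.0526]
orientation: [3.084, 0.595, 0.002]
contact_force: [0.0, 0.1, 0.0]
grip_width: 0.0698
gripper_force: 0.0
clock: 3.32
tcp_pos: [0.5031, -0.2326, 0.0522]
orientation: [-3.084, -0.596, -0.0]
contact_force: [-0.7, 2.9, 5.3]
grip_width: 0.0286
gripper_force: 58.8
```

```bash
python3 -m creep '{"rows":[[0,0,-0.3,0,0,0,20],[0,0,-1,0,0,0,20],[0,0,-2.2,0,0,0,20],[0,0,-3.5,0,0,0,20],[0,0,-4.6,0,0,0,20],[0,0,-5.2,0,0,0,20],[0,0,-5.3,0,0,0,20]]}' 60
python3 -m creep '{"rows":[[0.2,-0.4,0,0,0,0,20],[0.5,-1.2,0,0,0,0,20],[1,-2.4,0,0,0,0,20],[1.5,-3.6,0,0,0,0,20],[2,-4.8,0,0,0,0,20],[2.5,-5.9,0,0,0,0,20],[2.8,-6.7,0,0,0,0,20],[3,-7.1,0,0,0,0,20],[3,-7.1,0,0,0,0,20],[3,-7.1,0,0,0,0,20]]}' 60
python3 - <<'E'
from h import *;import pickle
from bench import r
F={n:snap(n,n+"2.png") for n in("wrist","scene","side")};pickle.dump(F,open("f2.pkl","wb"))
o=r.get_obs();print(o["tcp_pos"],o["orientation"],o["gripper_force"],proj(F["wrist"],(.507,.047,.0845)))
a=F["wrist"]["color"];s=F["scene"]["color"][110:260,170:330];d=F["side"]["color"][110:260,170:330]
cv2.imwrite("pics/m2.png",np.hstack([a,np.vstack([cv2.resize(s,(205,192)),cv2.resize(d,(205,192))])]))
E
```

```text
clock: 4.2
tcp_pos: [0.5034, -0.2331, 0.1854]
orientation: [3.083, 0.596, 0.003]
contact_force: [-0.0, -0.3, -1.5]
grip_width: 0.0288
gripper_force: 59.2
clock: 5.45
tcp_pos: [0.5062, -0.0412, 0.184]
orientation: [3.085, 0.594, -0.001]
contact_force: [-0.2, 0.1, -1.4]
grip_width: 0.0287
gripper_force: 59.3
[ 0.50642321 -0.04117118  0.18421897] [ 3.08472485e+00  5.93642125e-01 -2.96871005e-04] 59.30197477340698 [153.73505318 157.6452845 ]
```

View pics/m2.png

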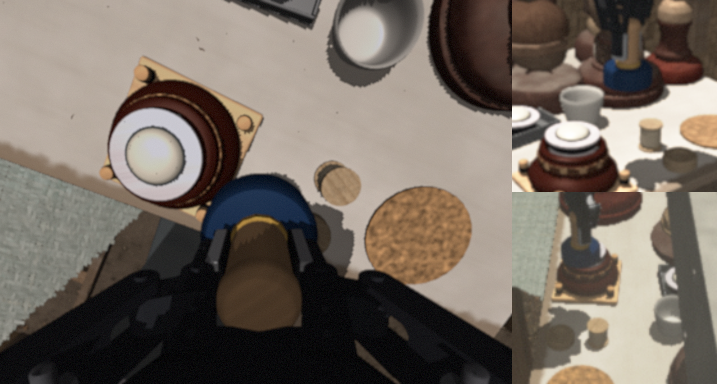

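Wrist view: the tool is held upright, blue head at about (258,215), handle centred at column ~259. The proud light's flange is fully visible and centred near (157,157). The pad is at (418,235). Next I'll measure the flange precisely, plus the head relative to the TCP.

Run:
```python
from h import *;import pickle
from bench import r
F=pickle.load(open("f2.pkl","rb"));f=F["wrist"];F0=pickle.load(open("f0.pkl","rb"))
hsv=cv2.cvtColor(f["color"],cv2.COLOR_BGR2HSV)
m=cv2.inRange(hsv,(0,0,175),(179,60,255));k=np.zeros_like(m);k[95:225,95:215]=1
b,s,c=blob(m*k,(157,157));h=cv2.convexHull(outline(b).astype(np.float32))
e=cv2.fitEllipse(h);print(s,e)
C,R=circ(np.array([ray(f,p,.0845)[:2] for p in h.reshape(-1,2)]));print("flange",C,R)
print("tri",tri((f,F0["scene"]),(e[0],(216.8,214.7))),tri((f,F0["side"]),(e[0],(228,155.3))))
# dome
dm=cv2.inRange(hsv,(15,12,150),(45,90,255));b,s,c=blob(dm*k,(155,155));e=cv2.fitEllipse(outline(b).astype(np.float32));print("dome",e,ray(f,e[0],.088))
o=r.get_obs();tcp=o["tcp_pos"];print(tcp)
# head shoulder, upper (far) arc of blue
bl,s,c=blob(cv2.inRange(hsv,(100,100,25),(130,255,255)),(258,200));print(s)
h=outline(bl);h=h[(h[:,1]<225)]
hull=cv2.convexHull(h.astype(np.float32)).reshape(-1,2);hull=hull[hull[:,1]<222]
for z in (.138,.164): print("head",z,circ(np.array([ray(f,p,z)[:2] for p in hull])))
# dowels (board) check
bm=cv2.inRange(hsv,(8,60,150),(25,255,255));n,l,st,ce=cv2.connectedComponentsWithStats(bm)
# base rim
from scipy.spatial.transform import Rotation as Ro
print(Ro.from_rotvec(o["orientation"]).as_matrix().round(4))
```

```text
[ 110  109   91   91 3496] ((155.1774444580078, 153.92959594726562), (86.54359436035156, 94.88217163085938), 134.05404663085938)
flange [0.50889632 0.04625275] 0.035391179795213105
tri [0.50856992 0.04648776 0.08143819] [0.50874006 0.04750383 0.08255731]
dome ((153.02976989746094, 154.93031311035156), (50.297725677490234, 53.60804748535156), 137.73536682128906) [0.50976118 0.04714987 0.088     ]
[ 0.50642321 -0.04117118  0.18421897]
[ 201  175  114   65 4233]
head 0.138 (array([ 0.50263496, -0.0431632 ]), np.float64(0.035138680611921685))
head 0.164 (array([ 0.51237843, -0.03926239]), np.float64(0.03004428708237154))
[[ 9.286e-01  3.711e-01 -1.000e-04]
 [ 3.711e-01 -9.286e-01 -3.000e-04]
 [-2.000e-04  2.000e-04 -1.000e+00]]
```

```bash
python3 -m creep '{"rows":[[0.2,-0.4,0,0,0,0,20],[0.5,-1.2,0,0,0,0,20],[1,-2.2,0,0,0,0,20],[1.3,-2.9,0,0,0,0,20],[1.48,-3.23,0.2,0,0,0,20],[1.48,-3.23,0.7,0,0,0,20],[1.48,-3.23,1.2,0,0,0,20],[1.48,-3.23,1.33,0,0,0,20],[1.48,-3.23,1.33,0,0,0,20],[1.48,-3.23,1.33,0,0,0,20]]}' 60
python3 - <<'E'
from h import *;import pickle
from bench import r
F={n:snap(n) for n in("wrist","scene","side")};pickle.dump(F,open("f3.pkl","wb"))
o=r.get_obs();print(o["tcp_pos"],o["orientation"])
for n in F: print(n,proj(F[n],(.509,.0465,.0845)),proj(F[n],(*o["tcp_pos"][:2],.105)))
def cr(n,w,h,k,dy=0):
    x,y=proj(F[n],(.509,.0465,.1)).astype(int);y+=dy
    return cv2.resize(F[n]["color"][y-h//2:y+h//2,x-w//2:x+w//2],None,fx=k,fy=k,interpolation=cv2.INTER_CUBIC)
a=cr("wrist",200,140,4);b=np.hstack([cr("scene",67,50,6)[:,:400],cr("side",67,50,6)[:,:400]]);b=cv2.resize(b,(800,300)) if b.shape[1]!=800 else b
a=cv2.resize(a,(800,a.shape[0]))[:300] if a.shape[0]>300 else a
cv2.imwrite("pics/m3.png",np.vstack([cr("wrist",200,75,4,-20),b]))
E
```

```text
clock: 6.85
tcp_pos: [0.511, 0.0483, 0.1513]
orientation: [3.085, 0.595, 0.001]
contact_force: [0.3, 0.3, -1.3]
grip_width: 0.0289
gripper_force: 59.3
[0.51098516 0.04848738 0.15142945] [3.08446407e+00 5.95894330e-01 1.21573306e-03]
wrist [259.31082276 215.19599578] [257.658533   222.05714451]
scene [216.28275868 212.99727694] [214.46227914 202.11554021]
side [228.26720141 154.99337134] [228.83608998 147.81533371]
```

View pics/m3.png

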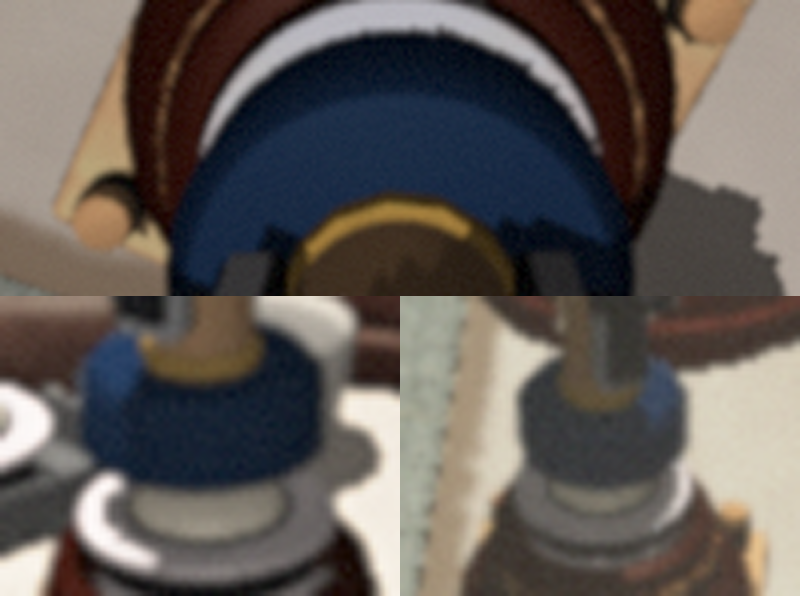

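The cup hovers over the proud light and looks nearly concentric in all three views: scene cup centre is at crop column 202 against flange 206, side is 601 against 599. I'll quantify the offset.

Run:
```python
from h import *;import pickle
F=pickle.load(open("f3.pkl","rb"))
L=np.array([.509,.0465])
# columns: cup vs flange, lateral offsets
for n,cc,cf,off in(("scene",202,206,0),("side",601.5,599,400)):
    f=F[n];x0=int(proj(f,(*L,.1))[0])-33
    uc=x0+(cc-off)/6-.5;uf=x0+(cf-off)/6-.5
    pc=proj(f,(*L,.118));pf=proj(f,(*L,.0845))
    J=[(proj(f,(L[0]+.001*(i==0),L[1]+.001*(i==1),.118))-pc)[0] for i in(0,1)]
    print(n,"du rel",(uc-pc[0])-(uf-pf[0]),"px per mm",J)
f=F["wrist"];hsv=cv2.cvtColor(f["color"],cv2.COLOR_BGR2HSV)
bl,s,c=blob(cv2.inRange(hsv,(100,90,12),(130,255,255)),(258,200))
h=outline(bl);hull=cv2.convexHull(h.astype(np.float32)).reshape(-1,2);ymin=hull[:,1].min();hull=hull[hull[:,1]<ymin+30];print("blue",s)
for z in(.101,.105): print("cup",z,circ(np.array([ray(f,p,z)[:2] for p in hull])))
m=cv2.inRange(hsv,(0,0,140),(179,45,255));x,y=proj(f,(*L,.0845)).astype(int)
k=np.zeros_like(m);k[y-75:y-5,x-55:x+55]=1
b,s,c=blob(m*k,(x,y-45));print(s);q=cv2.convexHull(outline(b).astype(np.float32)).reshape(-1,2)
W=np.array([ray(f,p,.0845)[:2] for p in q]);W=W[abs(np.hypot(*(W-L).T)-.0365)<.004]
print("flange",len(W),circ(W,.002))
```

```text
scene du rel -0.3529274290574733 px per mm [np.float64(-0.32982769767320974), np.float64(-0.49625467706576387)]
side du rel 0.8866134120588072 px per mm [np.float64(0.413570937849812), np.float64(0.021290422725684266)]
blue [ 202  175  115   68 4339]
cup 0.101 (array([0.50817291, 0.0465081 ]), np.float64(0.03354651452829048))
cup 0.105 (array([0.50961425, 0.0470903 ]), np.float64(0.03281633728215351))
[211 165  96  35 617]
flange 22 (array([0.50932572, 0.04719079]), np.float64(0.035393964883609366))
```

```bash
python3 -m creep '{"rows":[[-0.03,0,0.2,0,0,0,20],[-0.03,0,0.5,0,0,0,20],[-0.03,0,0.72,0,0,0,20],[-0.03,0,0.72,0,0,0,20]]}' 80
python3 -m creep '{"rows":[[0,0,0.04,0,0,0,20],[0,0,0.08,0,0,0,20],[0,0,0.12,0,0,0,20],[0,0,0.16,0,0,0,20]]}'
```

```text
clock: 7.5
tcp_pos: [0.5095, 0.0482, 0.1323]
orientation: [-3.084, -0.596, 0.002]
contact_force: [-0.2, 0.4, -2.4]
grip_width: 0.0289
gripper_force: 78.8
clock: 8.0
tcp_pos: [0.5105, 0.0484, 0.1298]
orientation: [3.084, 0.596, 0.001]
contact_force: [-2.3, 0.3, 9.5]
grip_width: 0.0285
gripper_force: 79.4
```

```bash
python3 -m creep '{"rows":[[0,0,0.06,0,0,0,20],[0,0,0.12,0,0,0,20],[0,0,0.18,0,0,0,20],[0,0,0.24,0,0,0,20]]}'
python3 -m creep '{"rows":[[0,0,0.04,0,0,0,20],[0,0,0.08,0,0,0,20],[0,0,0.1,0,0,0,20],[0,0,0.1,0,0,0,20]]}'
```

```text
clock: 8.5
tcp_pos: [0.5099, 0.0482, 0.1229]
orientation: [3.085, 0.596, -0.0]
contact_force: [-0.2, 1.3, -1.6]
grip_width: 0.0283
gripper_force: 79.5
clock: 9.0
tcp_pos: [0.51, 0.0482, 0.1205]
orientation: [-3.085, -0.596, 0.0]
contact_force: [0.8, -0.6, -1.5]
grip_width: 0.0283
gripper_force: 79.5
```

Snapped through. I'll go a little farther to confirm it is seated flat.

```bash
python3 -m creep '{"rows":[[0,0,0.04,0,0,0,20],[0,0,0.08,0,0,0,20],[0,0,0.12,0,0,0,20],[0,0,0.12,0,0,0,20]]}'
python3 - <<'E'
from h import *
from bench import r
o=r.get_obs();print(o["tcp_pos"],o["contact_force"],o["moment"])
E
```

```text
clock: 9.5
tcp_pos: [0.5102, 0.0483, 0.1202]
orientation: [3.084, 0.595, 0.001]
contact_force: [-9.2, -2.1, 27.3]
grip_width: 0.0281
gripper_force: 82.0
[0.51022321 0.048298   0.12019539] [-9.1566554  -2.12556259 27.31029646] [-0.21792335  2.18042045 -0.01297867]
```

```bash
python3 -m creep '{"rows":[[0,0,-0.15,0,0,0,20],[0,0,-0.5,0,0,0,20],[0,0,-1.2,0,0,0,20],[0,0,-2,0,0,0,20],[0,0,-2.6,0,0,0,20],[-0.3,0.7,-2.6,0,0,0,20],[-0.8,1.8,-2.6,0,0,0,20],[-1.2,2.7,-2.6,0,0,0,20],[-1.4,3.2,-2.6,0,0,0,20],[-1.4,3.2,-2.6,0,0,0,20]]}'
python3 - <<'E'
from h import *;import pickle
from bench import r
F={n:snap(n) for n in("wrist","scene","side")};pickle.dump(F,open("f4.pkl","wb"))
o=r.get_obs();print(o["tcp_pos"],o["orientation"],o["contact_force"])
f=F["wrist"];hsv=cv2.cvtColor(f["color"],cv2.COLOR_BGR2HSV)
x,y=proj(f,(.509,.0465,.074)).astype(int)
m=cv2.inRange(hsv,(0,0,175),(179,60,255));k=np.zeros_like(m);k[y-60:y+60,max(0,x-60):x+60]=1
b,s,c=blob(m*k,(x,y));h=cv2.convexHull(outline(b).astype(np.float32)).reshape(-1,2)
print("flange",circ(np.array([ray(f,p,.074)[:2] for p in h])),s)
def cr(n,w,h,k,p=(.509,.0465,.074)):
    x,y=proj(F[n],p).astype(int)
    return cv2.resize(F[n]["color"][y-h//2:y+h//2,x-w//2:x+w//2],None,fx=k,fy=k,interpolation=cv2.INTER_CUBIC)
a=cv2.resize(f["color"],(400,300))
cv2.imwrite("pics/m4.png",np.vstack([np.hstack([a,cr("wrist",100,76,4)[:300,:400]]),np.hstack([cr("scene",66,48,6)[:288,:396],cr("side",66,48,6)[:288,:396],np.zeros((288,8,3),np.uint8)])]))
E
```

```text
clock: 10.75
tcp_pos: [0.5074, -0.0397, 0.1826]
orientation: [3.085, 0.594, -0.0]
contact_force: [-0.1, 0.3, -1.1]
grip_width: 0.0283
gripper_force: 79.2
[ 0.50746801 -0.03771467  0.18259854] [-3.08343348e+00 -5.98401101e-01 -3.69708183e-04] [-0.37905041  0.13922784 -0.96343635]
flange (array([0.50930679, 0.04652777]), np.float64(0.03542340695441658)) [ 117  111   88   87 3252]
```

View pics/m4.png

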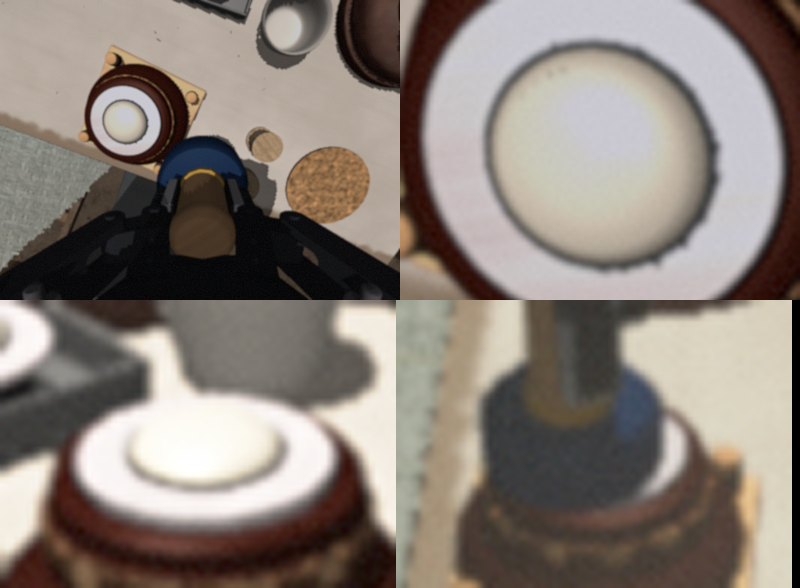

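The light sits flush all round: scene view has no dark gap under the flange. Bystanders are undisturbed. Returning the tool to its pad.

```bash
python3 -m creep '{"rows":[[-0.2,0.5,0,0,0,0,20],[-0.6,1.5,0,0,0,0,20],[-1.1,2.8,0,0,0,0,20],[-1.6,4,0,0,0,0,20],[-2.1,5.2,0,0,0,0,20],[-2.5,6.3,0,0,0,0,20],[-2.8,7,0,0,0,0,20],[-2.9,7.2,0,0,0,0,20],[-2.9,7.2,0.4,0,0,0,20],[-2.9,7.2,1.2,0,0,0,20]]}'
python3 -m creep '{"rows":[[0,0,0.9,0,0,0,20],[0,0,1.9,0,0,0,20],[0,0,2.9,0,0,0,20],[0,0,3.5,0,0,0,20],[0,0,3.8,0,0,0,20],[0,0,3.9,0,0,0,20],[0,0,3.9,0,0,0,20]]}'
```

```text
clock: 12.15
tcp_pos: [0.5079, -0.2317, 0.1524]
orientation: [3.084, 0.599, 0.002]
contact_force: [0.2, -1.1, -1.3]
grip_width: 0.0285
gripper_force: 79.1
clock: 13.02
tcp_pos: [0.5076, -0.2332, 0.0555]
orientation: [3.084, 0.596, 0.001]
contact_force: [-0.1, 0.4, -2.1]
grip_width: 0.0287
gripper_force: 79.1
```

```bash
python3 -m creep '{"rows":[[0,0,0.04,0,0,0,20],[0,0,0.08,0,0,0,20],[0,0,0.12,0,0,0,20],[0,0,0.14,0,0,0,20],[0,0,0.14,0,0,0,20]]}'
```

```text
clock: 13.65
tcp_pos: [0.5072, -0.2332, 0.0523]
orientation: [3.084, 0.596, 0.0]
contact_force: [-2.2, 1.1, 6.4]
grip_width: 0.0287
gripper_force: 79.9
```

Standing on the pad with about 8 N. Release, then rise.

```bash
python3 -m creep '{"rows":[[0,0,0,0,0,0,32],[0,0,0,0,0,0,40],[0,0,0,0,0,0,55],[0,0,0,0,0,0,70],[0,0,0,0,0,0,85],[0,0,0,0,0,0,85],[0,0,0,0,0,0,85]]}'
python3 -m creep '{"rows":[[0,0,-0.3,0,0,0,85],[0,0,-1,0,0,0,85],[0,0,-2,0,0,0,85],[0,0,-3.2,0,0,0,85],[0,0,-4.4,0,0,0,85],[0,0,-5.2,0,0,0,85],[0,0,-5.6,0,0,0,85],[0,0,-5.6,0,0,0,85],[0,0,-5.6,0,0,0,85]]}'
python3 - <<'E'
from h import *
F={n:snap(n) for n in("wrist","scene","side")}
cv2.imwrite("pics/m5.png",np.vstack([np.hstack([cv2.resize(F["wrist"]["color"],(400,300)),cv2.resize(F["side"]["color"][130:310,130:370],(400,300))]),cv2.resize(F["scene"]["color"][150:290,150:390],(514,300))[:, :514] if 0 else cv2.copyMakeBorder(cv2.resize(F["scene"]["color"][150:290,150:390],(514,300)),0,0,0,286,0)]))
E
```

```text
clock: 14.52
tcp_pos: [0.5071, -0.2331, 0.0515]
orientation: [-3.085, -0.596, -0.0]
contact_force: [-0.6, -0.3, 0.9]
grip_width: 0.0844
gripper_force: 0.0
clock: 15.65
tcp_pos: [0.5066, -0.2329, 0.1909]
orientation: [-3.084, -0.596, 0.002]
contact_force: [1.0, -0.3, 0.1]
grip_width: 0.0849
gripper_force: 0.0
```

View pics/m5.png

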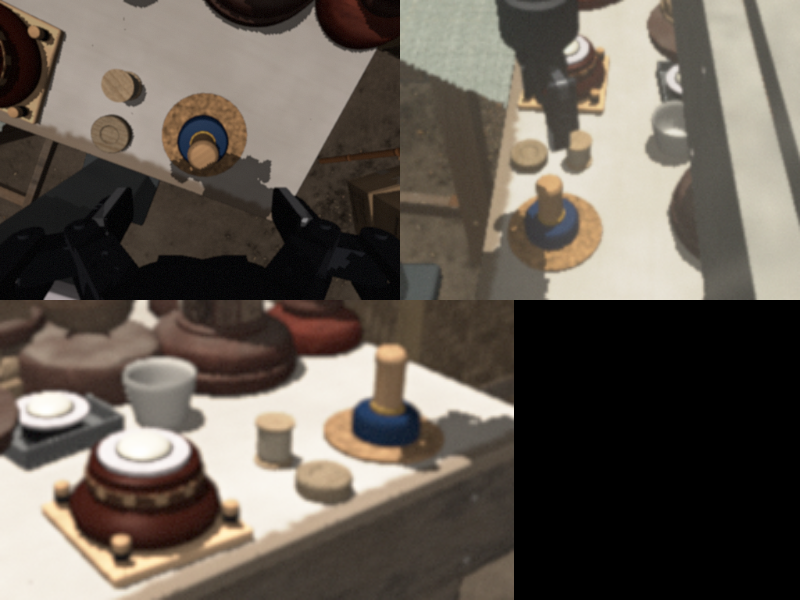

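The tool stands upright and central on its pad, the light is flush, the bystanders are in place, and the gripper is clear.

```bash
python3 -c "
from bench import r
print(r.hand_in())"
```

```text
the job is handed in; nothing more can be done
None
```

The light clicked home and sits flush in the final camera views, the seating tool stands released and upright on its cork pad, the bystanders look unmoved, and the job is handed in at about 16 s; no verdict came back.

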